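Put three swapped music box parts back on their own pads

ROBOT

A 6-joint arm with a two-finger parallel gripper is mounted at the origin on the work surface. World frame = base frame: x ahead of the robot, y to its left, z up, the work surface at z = 0. Lengths are in mm, angles in rad, forces in N, time in s.
With the tool pointing down it reaches from about 250 to 775 mm from the base axis. Payload 8.9 kg.
Tool frame: the origin (TCP) lies on the centre line of the jaws, within the pads' length; the fingertips stand 8 mm ahead of it and the grasp point (between the pads) lies 11 mm behind it; z points along the fingers, y is the line along which they close (so a half turn about z gives the same grasp; the last joint's range is limited). The gripper opens to 85 mm and grips with 20 to 120 N. Pads are 22 mm wide; open, the fingers measure 114 mm over their backs; the gripper's body (76 mm by 85 mm) begins 54 mm behind the grasp point. The pads swing forward as they close: fully open they stand 13 mm farther back than shut.
Start: joints at [-1.384, 0.291, -0.153, 1.127, 0, 1.431], TCP at [168.037, -497.38, 214.505] pointing down, gripper open.
Joint ranges: [-2.52, 2.52], [-0.91, 1.74], [-1.3, 1.37], [-1.96, 2.02], [-1.52, 1.47], [-3.14, 3.14]. Speed limits (rad/s): [2.22, 2.22, 2.79, 3.14, 3.14, 3.14].

INTERFACE

Orientations are given as a rotation vector (axis times angle).
In Python, from cell import ctrl, camera, get_calibration gives the robot as it stands. The module is installed in compiled form; this text tells all that it offers.
- The arm moves only by the shell command python3 -m creep 'ROWS'. ROWS is text: rows parted by semicolons, each of 7 numbers parted by spaces: the turn, a rotation vector about the tool's x, y, z in rad, then the shift along the tool's x, y, z in m, then the opening, from 0 (shut) to 1 (fully open). In form: ax ay az x y z claw; .... A call has 1 to 20 rows; each row shifts and turns the commanded pose from where the row before left it, along the tool's axes as they then stand; what a row does not reach is not made up. A row lasts 1/10 s, in which the tool goes at most 50 mm and 8.59 degrees, less where a joint would pass 70% of its speed; a pose out of reach is approached as far as the arm can. A call with a gripper value outside its range is refused whole. The fingers move at their own pace and stop on an object; the grip force is fixed at half the most. Time passes only in rows, so rows that do not move let the fingers close. It gives the time, the measured TCP pose, the force, the opening and the grip force at its end, in the units of the state.
- ctrl.get_state(): the state, without advancing time (a new reading comes with each control period).
- camera(name): name is "scene" or "side" or "wrist"; returns the picture (400x640x3 uint8, red, green, blue); there is no depth.
- get_calibration(name): a dict with "intrinsics" (3x3 intrinsics, pixels), "world_to_cam" (4x4, takes a point from world to camera coordinates). Camera axes: x right, y down, z forward; pixel columns grow to the right and rows downward; lengths in mm; the calibration is good to about 2 mm. A picture is of the moment at which its call begins: read the wrist's pose just before it. get_calibration takes no time and is no camera call; for the wrist camera it gives the pose at the moment of the call.
- ctrl.finish_job(): hands the job in; it is judged then, once.
The state is a dict: "t": time; "q": joint angles; "joint_vel": joint speeds; "tau": joint torques, N m; "position": TCP position; "eef_rot": TCP orientation; "ft_force": force on the tool from outside, world axes, zero at the start; "torque": the same for the moment, N m; "width": finger opening in mm; "grasp_force": force on a finger pad.
Only numpy, scipy, OpenCV 4.12 (cv2) and the standard library are available. Lean on these libraries where they do the work, as an engineer would, in place of code of your own. Each camera call takes 0.05 s, during which the arm holds its last target. There are 200 camera calls.

TASK

The star wheel, the pawl and the comb block were put back on one another's pads after cleaning: put the brass star wheel in the middle of the blue pad, the steel pawl in the middle of the red pad and the rosewood comb block in the middle of the yellow pad, lying flat as they do now, one part to a pad. Set one of them down on the empty cork pad on the way to make room, and never lay a part on the bare glass. Set the parts down gently instead of dropping them, and do not shift the anvil or the oil bottle.

Things in the scene. Friction and masses are not known exactly. Their poses are not given: they have to be found in the camera images.
- star_wheel: pierced brass star wheel, 12 points, 72 mm across and 6 mm thick, lying flat, with a round upright brass hub 18 mm in diameter rising from its middle to 42 mm above its underside (grip the hub with the fingertips above the wheel). Origin at the centre of its underside on the hub axis, z up along the hub. About 0.12 kg. At the start it lies on the red pad.
- pawl: steel ratchet pawl, a bar 16 mm wide (y) and 16 mm high, about 78 mm long (x) overall from -38 to +40 mm, with a round boss 24 mm in diameter at its -x end (boss centre at x = -26 mm) and a hooked nose at its +x end. Its sides are plain and parallel between x = -12 and +20 mm: grip there across y. Origin on the underside 40 mm from the tip of the nose, x along the bar, z up. About 0.12 kg. At the start it lies on the yellow pad.
- comb_block: dark red rosewood block 72 mm long (x), 34 mm wide (y), 22 mm high, with a 3 mm steel comb plate on top (66 x 30 mm, total height 25 mm, dark slits between the teeth). Grip it across y. Origin at the centre of its underside, z up. About 0.11 kg. At the start it lies on the blue pad.
- blue_pad: blue felt pad, a fixed square board 100 x 100 x 8 mm; origin at the centre of its underside, z up, top face 8 mm above the origin; x and y parallel to its edges. A small brass star in one corner. The star wheel belongs here.
- red_pad: red felt pad, a fixed square board 100 x 100 x 8 mm; origin at the centre of its underside, z up, top face 8 mm above the origin; x and y parallel to its edges. A small silver bar in one corner. The pawl belongs here.
- yellow_pad: yellow felt pad, a fixed square board 100 x 100 x 8 mm; origin at the centre of its underside, z up, top face 8 mm above the origin; x and y parallel to its edges. A small dark brown rectangle in one corner. The comb block belongs here.
- cork_pad: bare cork pad, a fixed square board 100 x 100 x 8 mm; origin at the centre of its underside, z up, top face 8 mm above the origin; x and y parallel to its edges. No mark. Empty at the start: the free spot.
- anvil: small black cast-iron anvil with a bright face, 50 mm (x) by 80 mm (y) foot, 50 mm high, its horn reaching 65 mm from the middle along +y. Origin at the centre of its underside, z up. Loose, 1.1 kg; leave it where it is.
- oil_bottle: reddish-brown (amber) glass oil bottle with a black cap, 34 mm in diameter and 75 mm high, upright. Origin at the centre of its underside, z up. Loose; leave it where it is.
There are look-alikes about, which are no part of the job. Of the things shaped like the star_wheel, the brass one is meant. What is shaped like the cork_pad but turquoise is not meant.

How it is judged (in metres and radians):
On the way:
1. one of the three parts has been set down on the cork pad, lying flat and let go (((horizontal distance between star_wheel and cork_pad below 0.04 m and z of star_wheel in the frame of cork_pad between 0.005 and 0.012 m and angle between star_wheel's own z axis and vertical below 0.12 rad and linear speed of star_wheel below 0.02 m/s and angular speed of star_wheel below 0.2 rad/s and contact force between the fingers and star_wheel below 0.05 N) or (horizontal distance between pawl and cork_pad below 0.04 m and z of pawl in the frame of cork_pad between 0.005 and 0.012 m and angle between pawl's own z axis and vertical below 0.12 rad and linear speed of pawl below 0.02 m/s and angular speed of pawl below 0.2 rad/s and contact force between the fingers and pawl below 0.05 N) or (horizontal distance between comb_block and cork_pad below 0.04 m and z of comb_block in the frame of cork_pad between 0.005 and 0.012 m and angle between comb_block's own z axis and vertical below 0.12 rad and linear speed of comb_block below 0.02 m/s and angular speed of comb_block below 0.2 rad/s and contact force between the fingers and comb_block below 0.05 N))), for 0.2 s.
At the end, for the whole second after the job is handed in: The star wheel lies on the blue pad, the pawl on the red pad and the comb block on the yellow pad, each with its origin within 15 mm (horizontally) of the pad's centre, flat on the pad (within 0.12 rad), at rest and let go (horizontal distance between star_wheel and blue_pad below 0.015 m and z of star_wheel in the frame of blue_pad between 0.005 and 0.012 m and angle between each of star_wheel, pawl, comb_block's own z axis and vertical below 0.12 rad and linear speed of each of star_wheel, pawl, comb_block below 0.02 m/s and angular speed of each of star_wheel, pawl, comb_block below 0.2 rad/s and contact force between the fingers and star_wheel below 0.05 N and horizontal distance between pawl and red_pad below 0.015 m and z of pawl in the frame of red_pad between 0.005 and 0.012 m and contact force between the fingers and pawl below 0.05 N and horizontal distance between comb_block and yellow_pad below 0.015 m and z of comb_block in the frame of yellow_pad between 0.005 and 0.012 m and contact force between the fingers and comb_block below 0.05 N); the robot touches nothing.
It fails at once if a part lies on the bare glass (height (world z) of any of star_wheel, pawl, comb_block below 0.003 m).
It fails at once if a part is dropped or thrown (moving faster than 0.7 m/s with the fingers not touching it) ((linear speed of star_wheel above 0.7 m/s and contact force between the fingers and star_wheel below 0.01 N) or (linear speed of pawl above 0.7 m/s and contact force between the fingers and pawl below 0.01 N) or (linear speed of comb_block above 0.7 m/s and contact force between the fingers and comb_block below 0.01 N)).
It fails at once if the anvil or the oil bottle is shifted by more than 15 mm (distance of any of anvil, oil_bottle from where it was at the start of the episode above 0.015 m).
It also fails if it takes over 128 s, if anything falls off the work surface, if the arm or the gripper's body presses on something with over 40 N, if the wrist force passes 120 N, or if a joint passes its speed limit or range.

## Working session

There is one attempt and no reset: what is moved stays moved. The work goes in short steps, Python scripts to look and compute and a shell command to move; the robot and the scene stay as the last step left them, time stands still between calls to the robot, and variables do not carry over. Pictures are saved under pics/ and viewed, at most 19 in all, crops included, and the job is handed in when it is done.

```bash
mkdir -p pics; python3 - <<'E'
from cell import ctrl,camera,get_calibration
import cv2
for n in("scene","side"):
    cv2.imwrite(f"pics/{n}0.png",camera(n)[:,:,::-1])
    c=get_calibration(n);print(n,c)
s=ctrl.get_state();print(s)
E
```

```text
scene {'intrinsics': array([[459.87552545,   0.        , 317.92819938],
       [  0.        , 459.87552545, 189.39899933],
       [  0.        ,   0.        ,   1.        ]]), 'world_to_cam': array([[ 1.80168746e-01,  9.83457902e-01, -1.87023395e-02,
        -6.79792867e+01],
       [ 6.16148831e-01, -1.27658246e-01, -7.77215537e-01,
        -2.56057331e+02],
       [-7.66746269e-01,  1.28506524e-01, -6.28956462e-01,
         1.51209138e+03],
       [ 0.00000000e+00,  0.00000000e+00,  0.00000000e+00,
         1.00000000e+00]])}
side {'intrinsics': array([[498.57670875,   0.        , 315.30012514],
       [  0.        , 498.57670875, 197.38462529],
       [  0.        ,   0.        ,   1.        ]]), 'world_to_cam': array([[-9.83424173e-01, -1.81225504e-01,  5.84919174e-03,
         4.67224836e+02],
       [-1.38024491e-01,  7.27293793e-01, -6.72304230e-01,
         8.11187736e+01],
       [ 1.17584592e-01, -6.61967563e-01, -7.40251855e-01,
         1.42544684e+03],
       [ 0.00000000e+00,  0.00000000e+00,  0.00000000e+00,
         1.00000000e+00]])}
{'t': 0.1, 'q': array([-1.38429146e+00,  2.91203937e-01, -1.54012509e-01,  1.12667901e+00,
        2.27136161e-06,  1.43149971e+00]), 'joint_vel': array([ 0.00125599, -0.00107059,  0.00124726, -0.00037105,  0.00083359,
        0.0006225 ]), 'tau': array([ 1.21078425e-03, -5.37976134e+01,  3.31920111e+01,  9.23827087e-03,
       -3.57102854e-04, -5.54875228e-06]), 'position': array([ 167.9706446 , -497.00268236,  214.01443498]), 'eef_rot': array([-3.09891674e+00, -5.09329121e-01,  3.71691838e-05]), 'ft_force': array([ 0.43483368,  0.49255789, -0.02024346]), 'torque': array([ 0.03390604,  0.00353978, -0.02382182]), 'grasp_force': 0.0, 'width': 85.21676212689421}
```

View pics/scene0.png

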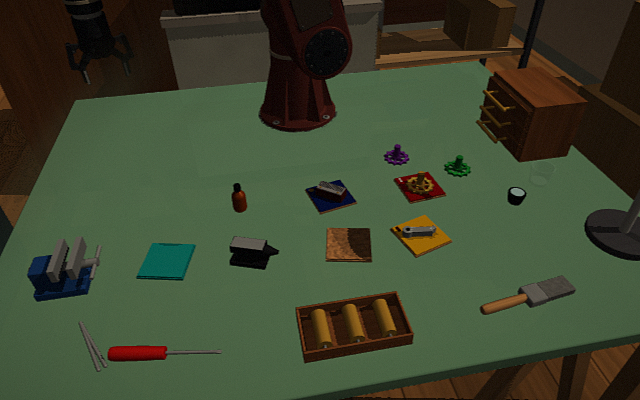

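View pics/side0.png

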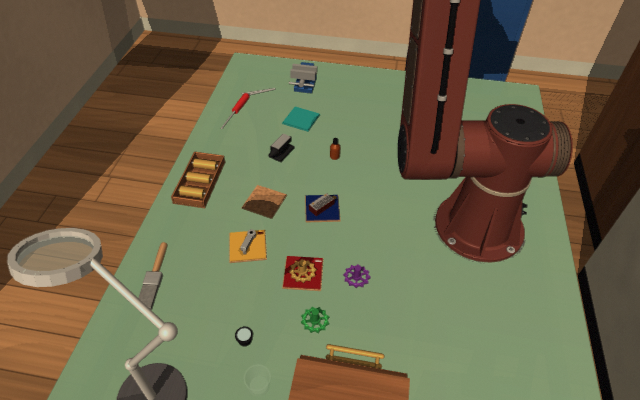

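The scene picture shows blue (330,195), red (419,186), yellow (420,235) and cork (348,245) pads. In the side picture they are at (322,207), (303,272), (248,246) and (264,201). The anvil is near (253,252) and the bottle near (239,198) in the scene view.

```bash
cat > h.py <<'E'
from cell import ctrl,camera,get_calibration
import cv2,numpy as np
def ray(c,uv,z):
    uv=np.atleast_2d(uv).astype(float);K=c["intrinsics"];T=c["world_to_cam"];R=T[:3,:3];o=-R.T@T[:3,3]
    d=np.c_[uv,np.ones(len(uv))]@np.linalg.inv(K).T@R
    return o+d*((z-o[2])/d[:,2])[:,None]
def proj(c,p):
    p=np.atleast_2d(p);q=p@c["world_to_cam"][:3,:3].T+c["world_to_cam"][:3,3];q=q@c["intrinsics"].T
    return q[:,:2]/q[:,2:]
def blob(m,near=None):
    cs=cv2.findContours(m.astype(np.uint8),cv2.RETR_EXTERNAL,cv2.CHAIN_APPROX_NONE)[0]
    cs=[c for c in cs if cv2.contourArea(c)>15]
    if near is not None: cs=[c for c in cs if np.hypot(*(c[:,0].mean(0)-near))<near_r]
    return np.vstack([c[:,0] for c in cs])
near_r=35
def rect(c,pts,z):
    w=ray(c,pts,z)[:,:2].astype(np.float32);return cv2.minAreaRect(w)
R={"blue":((100,120),(100,255),(20,255)),"red":((173,6),(150,255),(60,255)),"yellow":((17,28),(150,255),(120,255)),"cork":((6,17),(80,200),(50,210))}
def mask(img,n):
    h=cv2.cvtColor(img,cv2.COLOR_RGB2HSV);(a,b),s,v=R[n];H=h[...,0]
    m=((H>=a)&(H<=b)) if a<b else ((H>=a)|(H<=b))
    return m&(h[...,1]>=s[0])&(h[...,1]<=s[1])&(h[...,2]>=v[0])&(h[...,2]<=v[1])
E
python3 - <<'E'
from h import *
near={"scene":dict(blue=(330,195),red=(419,186),yellow=(420,235),cork=(348,245)),"side":dict(blue=(322,207),red=(303,272),yellow=(248,246),cork=(264,201))}
for n in near:
    c=get_calibration(n);im=cv2.imread(f"pics/{n}0.png")[:,:,::-1].copy()
    hs=cv2.cvtColor(im,cv2.COLOR_RGB2HSV)
    for k,u in near[n].items():
        print(n,k,end=' ')
        try: r=rect(c,blob(mask(im,k),u),8);print(np.round(r[0],1),np.round(r[1],1),round(r[2],1))
        except Exception as e: print(e,hs[u[1]-12:u[1]+13:6,u[0]].tolist())
s=get_calibration("scene");
for nm,u,z in(("anvil",(253,262),0),("bottle",(240,210),0),("wheelhub",(419,176),50),("comb",(331,188),33),("pawl",(418,231),24)):print(nm,ray(s,u,z).round())
E
python3 - <<'E'
import cv2,numpy as np
a=cv2.imread('pics/scene0.png')[140:270,210:480];b=cv2.imread('pics/side0.png')[120:300,220:400]
cv2.imwrite('pics/c0.png',np.vstack([cv2.resize(a,(540,260),interpolation=cv2.INTER_CUBIC),cv2.copyMakeBorder(cv2.resize(b,(324,324)),0,0,0,216,0)]))
E
```

```text
scene blue [450.8  17.8] [97.5 95.6] 12.3
scene red [461.6 250.5] [99.  95.7] 6.3
scene yellow [628.  192.4] [96.2 96.3] 17.1
scene cork [626.3  21.5] [95.4 99.4] 78.6
side blue [451.8  19.2] [93.3 93.7] 11.2
side red [462.1 251.8] [95.3 97.1] 6.3
side yellow [628.3 193.3] [95.3 98.1] 17.0
side cork [624.5  27.5] [101.   99.3] 76.9
anvil [[ 633. -191.    0.]]
bottle [[ 455. -210.    0.]]
wheelhub [[474. 240.  50.]]
comb [[456.  19.  33.]]
pawl [[635. 182.  24.]]
```

View pics/c0.png

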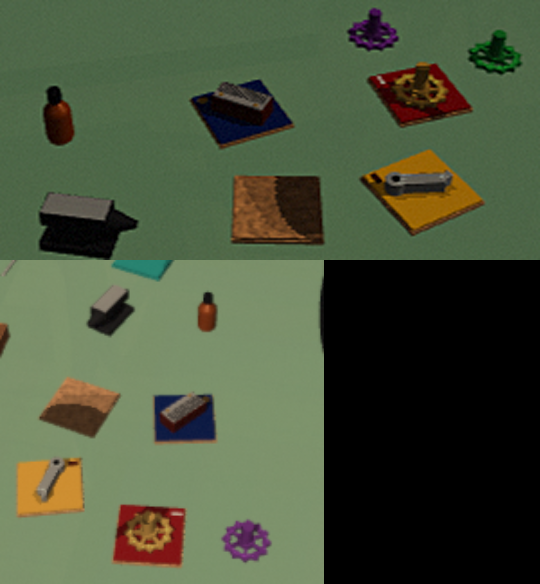

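The enlarged crop confirms the layout: the comb is on blue, the wheel on red and the pawl on yellow, and cork is empty. The purple and green wheels are the decoys. Next I move over the pads for a wrist view.

```bash
python3 -m creep '0 0 -0.14 0 0 -0.01 1;0 0 -0.14 0 0 -0.01 1;0 0 -0.14 0 0 -0.01 1;0 0 -0.14 0 0 -0.01 1;0 0 -0.14 0 0 -0.01 1;0 0 -0.14 0 0 -0.01 1;0 0 -0.14 0 0 -0.01 1;0 0 -0.14 0 0 -0.01 1;0 0 -0.14 0 0 -0.01 1;0 0 -0.14 0 0 -0.01 1;0 0 -0.14 0 0 -0.01 1'
python3 -m creep '0 0 0 0.0245 0.027 0 1;0 0 0 0.0245 0.027 0 1;0 0 0 0.0245 0.027 0 1;0 0 0 0.0245 0.027 0 1;0 0 0 0.0245 0.027 0 1;0 0 0 0.0245 0.027 0 1;0 0 0 0.0245 0.027 0 1;0 0 0 0.0245 0.027 0 1;0 0 0 0.0245 0.027 0 1;0 0 0 0.0245 0.027 0 1;0 0 0 0.0245 0.027 0 1;0 0 0 0.0245 0.027 0 1;0 0 0 0.0245 0.027 0 1;0 0 0 0.0245 0.027 0 1;0 0 0 0.0245 0.027 0 1;0 0 0 0.0245 0.027 0 1;0 0 0 0.0245 0.027 0 1;0 0 0 0.0245 0.027 0 1;0 0 0 0.0245 0.027 0 1;0 0 0 0.0245 0.027 0 1'
python3 - <<'E'
from h import *
s=ctrl.get_state();c=get_calibration("wrist");im=camera("wrist");cv2.imwrite("pics/w0.png",im[:,:,::-1])
print(s["position"],s["eef_rot"],s["q"]);np.set_printoptions(suppress=True,precision=3);print(c)
for n,p in dict(blue=(451,18.5,8),red=(462,251,8),yellow=(628,193,8),cork=(625.5,24,8)).items():print(n,proj(c,p))
E
```

```text
t: 1.2
position: [168.0, -497.2, 324.6]
eef_rot: [-1.863, -2.529, -0.001]
ft_force: [-0.1, 0.1, -0.2]
width: 85.7
grasp_force: 0.0
t: 3.2
position: [542.6, 129.9, 324.2]
eef_rot: [-1.87, -2.524, 0.001]
ft_force: [0.2, -1.4, 0.5]
width: 85.5
grasp_force: 0.0
[542.64113764 129.94943945 324.15477777] [-1.87033052e+00 -2.52370568e+00  6.63252299e-04] [ 1.04060153e-01  3.26357716e-01  1.81565013e-01  1.42656790e+00
 -5.56660695e-05  1.37962789e+00]
{'intrinsics': array([[347.835,   0.   , 321.764],
       [  0.   , 347.835, 201.029],
       [  0.   ,   0.   ,   1.   ]]), 'world_to_cam': array([[   0.957,    0.29 ,   -0.   , -557.141],
       [   0.276,   -0.908,    0.315, -107.568],
       [   0.091,   -0.302,   -0.949,  474.085],
       [   0.   ,    0.   ,    0.   ,    1.   ]])}
blue [[238.483 202.732]]
red [[287.873  35.775]]
yellow [[396.369 120.907]]
cork [[354.365 231.725]]
```

View pics/w0.png

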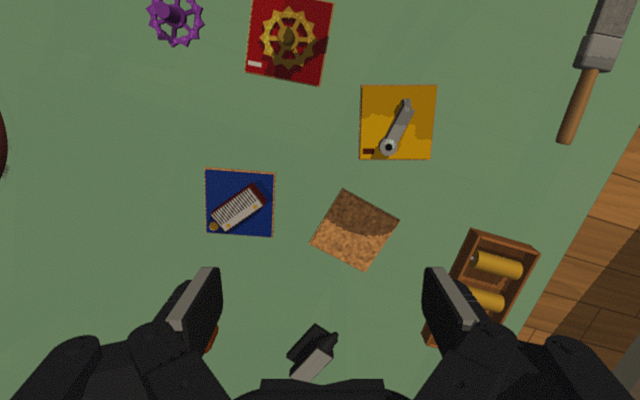

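The wrist view shows the red pad (288,40) with the wheel, yellow (397,121) with the pawl (boss at 388,146, nose at 405,102), blue (240,203) with the comb (238,207), and cork (355,230) empty. I measure the part poses from this view.

```bash
python3 - <<'E'
from h import *
np.set_printoptions(suppress=True,precision=1)
c=get_calibration("wrist");im=cv2.imread("pics/w0.png")[:,:,::-1].copy();h=cv2.cvtColor(im,cv2.COLOR_RGB2HSV)
import h as H
H.near_r=50
for k,u in dict(blue=(240,203),red=(288,40),yellow=(397,121),cork=(355,230)).items():
    r=rect(c,H.blob(mask(im,k),u),8);print(k,np.round(r[0],1),np.round(r[1],1),round(r[2],1))
def reg(m,x0,x1,y0,y1):
    z=np.zeros(m.shape,bool);z[y0:y1,x0:x1]=m[y0:y1,x0:x1]
    n,l,st,_=cv2.connectedComponentsWithStats(z.astype(np.uint8));i=1+np.argmax(st[1:,4]);return np.argwhere(l==i)[:,::-1]
g=(h[...,1]<90)
p=reg(g&(h[...,2]>60),207,272,175,235);r=rect(c,p,33);print("comb",len(p),r)
p=reg(h[...,1]<110,365,432,90,158);r=rect(c,p,22);print("pawl",len(p),r,ray(c,p.mean(0),22),'boss~',ray(c,(388,147),24),'box',p.min(0),p.max(0))
p=reg((h[...,0]>15)&(h[...,0]<35)&(h[...,1]>80),255,325,4,72)
w=ray(c,p,14)[:,:2].astype(np.float32);print("star",len(p),cv2.minEnclosingCircle(w),w.mean(0),'box',p.min(0),p.max(0))
cr=[cv2.resize(im[y:y+80,x:x+80],(320,320),interpolation=cv2.INTER_CUBIC) for x,y in((248,0),(357,80))]
cr.append(cv2.resize(im[163:243,200:280],(160,320)[:1]*2));cr[2]=cv2.copyMakeBorder(cr[2],0,160,0,0,0)
cv2.imwrite("pics/c1.png",np.hstack(cr)[:,:,::-1])
E
```

```text
blue [454.1  21.7] [94.2 94.7] 12.2
red [464.  252.7] [95.5 95.2] 6.4
yellow [631.2 195.1] [96.6 97.1] 16.9
cork [626.2  28.9] [98.7 98.9] 77.4
comb 1045 ((455.51348876953125, 21.126792907714844), (71.45780944824219, 31.708633422851562), 51.843116760253906)
pawl 830 ((631.2474365234375, 189.88771057128906), (76.20891571044922, 24.935150146484375), 81.04962921142578) [[630.2 188.7  22. ]] boss~ [[627.5 163.3  24. ]] box [379  99] [414 155]
star 1782 ((465.7872314453125, 251.9424285888672), 35.16051483154297) [465.  252.8] box [260   7] [316  69]
```

View pics/c1.png

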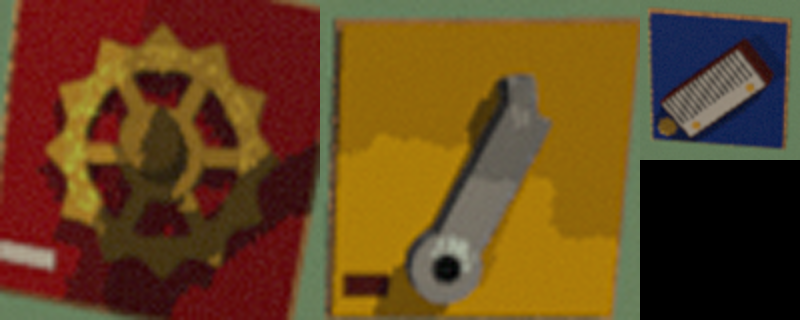

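The crop shows the hub standing over the middle of the wheel. The pawl's boss is at wrist pixel (388.8,146.8) with its bar running up to (407,99). The comb runs diagonally across the blue pad. The star goes to cork first.

```bash
cat >> h.py <<'E'
from scipy.spatial.transform import Rotation as Ro
def go(x,y,z,closing=None):
    "tool-frame shift in mm (after turning tool y to the world angle closing, deg), turn about tool z"
    s=ctrl.get_state();M=Ro.from_rotvec(s["eef_rot"]);a=np.degrees(np.arctan2(M.as_matrix()[1,1],M.as_matrix()[0,1]))
    t=0 if closing is None else ((closing-a+90)%180-90)
    M2=Ro.from_euler('z',t,degrees=True)*M
    print("closing now %.1f turn tool z %.3f (q6 %.2f) shift"%(a,-np.radians(t),s["q"][5]),M2.inv().apply(np.array([x,y,z])-s["position"]).round(1),"pos",s["position"].round(1),"w %.1f f %.1f"%(s["width"],s["grasp_force"]))
E
python3 -m creep '0 0 0 0.0232 -0.00665 0.029 0.5;0 0 0 0.0232 -0.00665 0.029 0.5;0 0 0 0.0232 -0.00665 0.029 0.5;0 0 0 0.0232 -0.00665 0.029 0.5;0 0 0 0.0232 -0.00665 0.029 0.5;0 0 0 0.0232 -0.00665 0.029 0.5;0 0 0 0 0 0 0.5;0 0 0 0 0 0 0.5'
python3 - <<'E'
from h import *
go(464,251.3,30)
c=get_calibration("wrist");cv2.imwrite("pics/w1.png",camera("wrist")[:,:,::-1]);print(proj(c,(464,251.3,50)),proj(c,(462.7,251.6,8)))
E
```

```text
t: 4.05
position: [463.1, 250.0, 150.2]
eef_rot: [-1.869, -2.524, 0.002]
ft_force: [1.2, 0.2, 0.2]
width: 42.7
grasp_force: 0.0
closing now 17.0 turn tool z -0.000 (q6 1.63) shift [  1.    1.4 120.2] pos [463.1 250.  150.2] w 42.7 f 0.0
[[323.14096273 192.89991265]] [[321.72698253 178.41063358]]
```

View pics/w1.png

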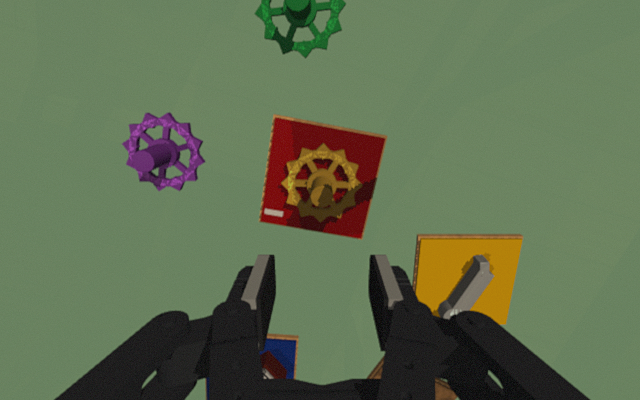

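The hub top is at (321,195), 2 px from where I predicted it, and midway between the fingers. I descend and grip.

```bash
python3 -m creep '0 0 0 0.001 0.001 0.02 0.5;0 0 0 0 0 0.02 0.5;0 0 0 0 0 0.02 0.5;0 0 0 0 0 0.02 0.5;0 0 0 0 0 0.02 0.5;0 0 0 0 0 0.01 0.5;0 0 0 0 0 0.01 0.5;0 0 0 0 0 0 0.5;0 0 0 0 0 0 0;0 0 0 0 0 0 0;0 0 0 0 0 0 0;0 0 0 0 0 0 0;0 0 0 0 0 0 0;0 0 0 0 0 0 0;0 0 0 0 0 0 0'
```

```text
t: 5.6
position: [464.8, 251.4, 31.2]
eef_rot: [1.87, 2.523, 0.001]
ft_force: [-1.8, -1.7, 6.2]
width: 12.4
grasp_force: 59.0
```

```bash
python3 -m creep '0 0 0 0 0 -0.005 0;0 0 0 0 0 -0.01 0;0 0 0 0 0 -0.02 0;0 0 0 0 0 -0.02 0;0 0 0 0 0 -0.02 0;0 0 0 0 0 -0.015 0;0 0 0 0 0 0 0'
python3 - <<'E'
from h import *
go(626,25,35)
cv2.imwrite("pics/w2.png",np.vstack([camera("wrist")[100:400,100:540],camera("side")[120:320,180:620]])[:,:,::-1])
E
```

```text
t: 6.3
position: [465.8, 251.9, 123.0]
eef_rot: [1.869, 2.522, 0.006]
ft_force: [0.2, 1.0, -2.1]
width: 11.7
grasp_force: 58.6
closing now 16.9 turn tool z -0.000 (q6 1.63) shift [-263.7   86.9   88.3] pos [465.8 251.9 123. ] w 11.7 f 58.6
```

View pics/w2.png

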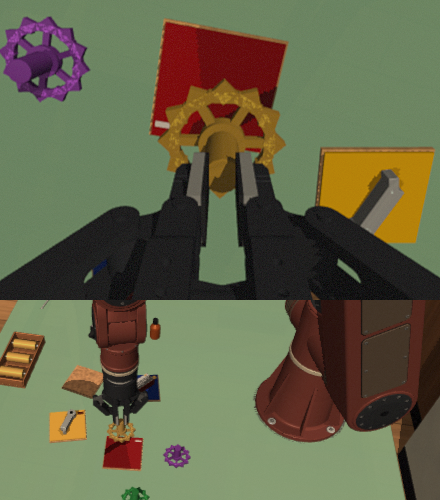

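The wheel is off the pad, held by the hub, and red is empty. I check how well it is centred in the grip.

```bash
python3 - <<'E'
from h import *
c=get_calibration("wrist");im=cv2.imread("pics/w2.png")[:300,:,::-1].copy();h=cv2.cvtColor(im,cv2.COLOR_RGB2HSV)
m=(h[...,0]>15)&(h[...,0]<35)&(h[...,1]>80);m[:,:155]=0;m[:,290:]=0;m[200:]=0
p=np.argwhere(m)[:,::-1]+[100,100]
for z in(98,106):
  w=ray(c,p,z)[:,:2].astype(np.float32);print(z,cv2.minEnclosingCircle(w))
s=ctrl.get_state();P=s["position"];print(P,proj(c,[(P[0],P[1],106),(P[0],P[1],142)])-100)
E
```

```text
98 ((454.86102294921875, 262.92816162109375), 56.10926055908203)
106 ((454.25762939453125, 265.80780029296875), 53.644386291503906)
[464.34658926 251.36213306 120.66241347] [[221.22539289 140.35442692]
 [221.17179316 174.17062607]]
```

The projected grip axis falls on (221,140) at wheel height, which matches the wheel's middle, so the grip is centred. I carry it to cork.

```bash
python3 -m creep '0 0 0 -0.0264 0.0088 0 0;0 0 0 -0.0264 0.0088 0 0;0 0 0 -0.0264 0.0088 0 0;0 0 0 -0.0264 0.0088 0 0;0 0 0 -0.0264 0.0088 0 0;0 0 0 -0.0264 0.0088 0 0;0 0 0 -0.0264 0.0088 0 0;0 0 0 -0.0264 0.0088 0 0;0 0 0 -0.0264 0.0088 0 0;0 0 0 -0.0264 0.0088 0 0;0 0 0 0 0 0 0'
python3 -m creep '0 0 0 0 0 0.02 0;0 0 0 0 0 0.02 0;0 0 0 0 0 0.02 0;0 0 0 0 0 0.015 0;0 0 0 0 0 0.008 0;0 0 0 0 0 0.003 0;0 0 0 0 0 0 0'
python3 -c "
from h import *
go(626,25,30)"
```

```text
t: 7.5
position: [626.3, 21.4, 119.0]
eef_rot: [-1.875, -2.521, 0.002]
ft_force: [-0.5, 0.4, -1.3]
width: 11.9
grasp_force: 58.7
t: 8.2
position: [625.0, 24.5, 34.3]
eef_rot: [-1.87, -2.524, 0.0]
ft_force: [0.3, 0.9, -0.7]
width: 11.7
grasp_force: 58.7
closing now 16.9 turn tool z -0.000 (q6 1.20) shift [0.2 1.1 4.3] pos [625.   24.5  34.3] w 11.7 f 58.7
```

```bash
python3 -m creep '0 0 0 0 0 0.002 0;0 0 0 0 0 0.0015 0;0 0 0 0 0 0 0;0 0 0 0 0 0 0.2;0 0 0 0 0 0 0.4;0 0 0 0 0 0 0.5;0 0 0 0 0 0 0.5;0 0 0 0 0 0 0.5'
python3 -m creep '0 0 0 0 0 0 0.5;0 0 0 0 0 -0.01 0.5;0 0 0 0 0 -0.02 0.5;0 0 0 0 0 -0.03 0.5;0 0 0 0 0 -0.03 0.5;0 0 0 0 0 0 0.5;0 0 0 0 0 0 0.5'
python3 - <<'E'
from h import *
go(629.8,187.9,18,-9)
cv2.imwrite("pics/w3.png",camera("wrist")[:,:,::-1])
c=get_calibration("wrist")
a=ray(c,[(388.75,146.75)],24)
E
```

```text
t: 9.0
position: [625.2, 24.3, 31.0]
eef_rot: [-1.871, -2.524, 0.0]
ft_force: [-0.6, -0.1, 0.5]
width: 42.7
grasp_force: 0.0
t: 9.7
position: [625.9, 24.2, 122.2]
eef_rot: [1.87, 2.522, 0.002]
ft_force: [-1.1, -0.1, 0.3]
width: 42.8
grasp_force: 0.0
closing now 16.9 turn tool z 0.452 (q6 1.20) shift [162.4 -21.9 104.1] pos [625.9  24.2 122.2] w 42.8 f 0.0
```

View pics/w3.png

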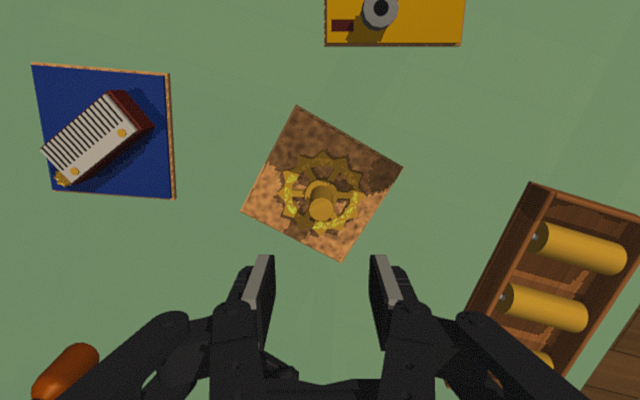

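The star wheel lies flat in the middle of the cork pad (321,195). I go over the pawl next and look closely at its angle.

```bash
python3 -m creep '0 0 0.113 0 0 0 0.5;0 0 0.113 0 0 0 0.5;0 0 0.113 0 0 0 0.5;0 0 0.113 0 0 0 0.5;0 0 0 0.0271 -0.0037 0 0.5;0 0 0 0.0271 -0.0037 0 0.5;0 0 0 0.0271 -0.0037 0 0.5;0 0 0 0.0271 -0.0037 0 0.5;0 0 0 0.0271 -0.0037 0 0.5;0 0 0 0.0271 -0.0037 0 0.5;0 0 0 0 0 0 0.5;0 0 0 0 0 0 0.5'
python3 - <<'E'
from h import *
go(629.8,187.9,18,-9)
c=get_calibration("wrist");im=camera("wrist");cv2.imwrite("pics/w4.png",im[:,:,::-1]);print(proj(c,[(629.8,187.9,24),(629.2,193.6,8)]))
E
```

```text
t: 10.95
position: [627.9, 188.6, 119.8]
eef_rot: [-2.387, -2.041, 0.003]
ft_force: [-0.9, -0.1, 0.1]
width: 42.7
grasp_force: 0.0
closing now -8.9 turn tool z 0.001 (q6 1.91) shift [ -0.3   2.2 101.8] pos [627.9 188.6 119.8] w 42.7 f 0.0
[[324.04142348 196.41325512]
 [322.12103212 183.88177271]]
```

View pics/w4.png

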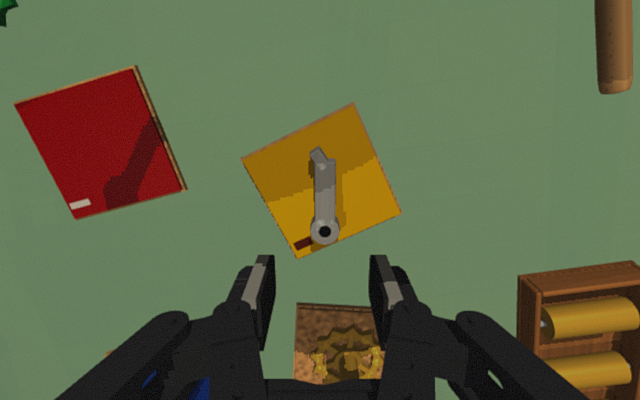

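The bar stands upright in the picture, with the boss hole at (324,231) and the bar centred on column 325, so the closing axis is right. One quick check places the origin along the bar.

```bash
python3 - <<'E'
from h import *
c=get_calibration("wrist");im=cv2.imread("pics/w4.png");h=cv2.cvtColor(im,cv2.COLOR_BGR2HSV)
for r in(175,185,195,205):
    x=np.flatnonzero(h[r,290:360,1]<110)+290;print(r,x.min(),x.max())
b=ray(c,(324.5,231),24)[0];s=ctrl.get_state();M=Ro.from_rotvec(s["eef_rot"])
print(b,M.inv().apply(b-s["position"]),[M.inv().apply(p-s["position"])[:2].round(1) for p in ray(c,[(325,175),(325,200)],24)])
E
```

```text
175 315 334
185 315 334
195 315 334
205 315 334
[625.92069024 158.51374914  24.        ] [-29.2752773    2.6222541   96.06119467] [array([16.6,  2.9]), array([-3.3,  3. ])]
```

```bash
python3 -m creep '0 0 0 0 0.002 0.02 0.5;0 0 0 0 0 0.02 0.5;0 0 0 0 0 0.02 0.5;0 0 0 0 0 0.02 0.5;0 0 0 0 0 0.01 0.5;0 0 0 0 0 0.01 0.5;0 0 0 0 0 0 0.5;0 0 0 0 0 0 0;0 0 0 0 0 0 0;0 0 0 0 0 0 0;0 0 0 0 0 0 0;0 0 0 0 0 0 0;0 0 0 0 0 0 0;0 0 0 0 0 0 0'
python3 -m creep '0 0 0 0 0 -0.005 0;0 0 0 0 0 -0.01 0;0 0 0 0 0 -0.02 0;0 0 0 0 0 -0.02 0;0 0 0 0 0 -0.025 0;0 0 0 0 0 0 0'
python3 - <<'E'
from h import *
go(462.7,251.6,19)
c=get_calibration("wrist");im=camera("wrist");cv2.imwrite("pics/w5.png",im[:,:,::-1])
E
```

```text
t: 12.4
position: [630.7, 188.0, 21.1]
eef_rot: [2.389, 2.04, 0.0]
ft_force: [-0.3, -0.1, -0.2]
width: -0.1
grasp_force: 0.0
t: 13.0
position: [633.2, 188.5, 105.6]
eef_rot: [2.386, 2.038, 0.009]
ft_force: [0.8, -0.2, 0.1]
width: 0.1
grasp_force: 0.0
closing now -9.0 turn tool z -0.000 (q6 1.91) shift [  35.5 -178.8   85.6] pos [633.2 188.5 105.6] w 0.1 f 0.0
```

View pics/w5.png

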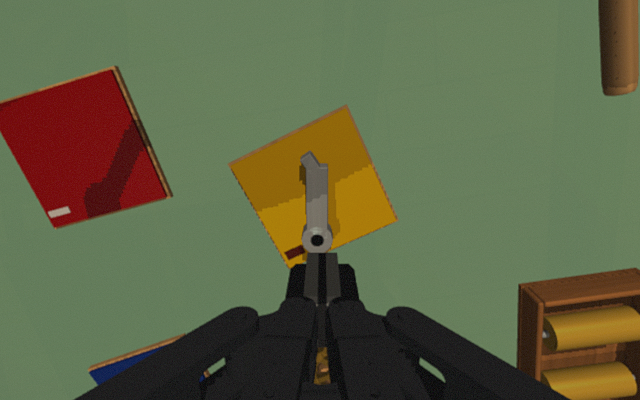

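The fingers closed to 0, so they missed: the pawl still lies on yellow with its boss at (317,240). I check fingertip height against the picture.

```bash
python3 - <<'E'
from h import *
np.set_printoptions(suppress=True,precision=1)
c=get_calibration("wrist");s=ctrl.get_state();M=Ro.from_rotvec(s["eef_rot"]);P=s["position"]
print(P)
for x in(0,11,-11):
  for z in(-30,-11,0,8): q=P+M.apply([x,0,z]);print(x,z,proj(c,q),(c["world_to_cam"][:3,:3]@q+c["world_to_cam"][:3,3])[2])
b=ray(c,(317,240),24);print('boss at z24',b,'cam centre in tool',M.inv().apply(-c["world_to_cam"][:3,:3].T@c["world_to_cam"][:3,3]-P))
im=cv2.imread("pics/w5.png");cv2.imwrite("pics/c5.png",cv2.resize(im[130:330,240:400],(480,600)))
E
```

```text
[632.3 188.3 103.7]
0 -30 [[321. 285.]] 148.2857825496288
0 -11 [[321.  263.4]] 166.31831972700763
0 0 [[321.  252.9]] 176.7582096718059
0 8 [[321.1 246. ]] 184.35085690438646
11 -30 [[320.9 262. ]] 144.8204321463285
11 -11 [[321.  242.4]] 162.85296932370733
11 0 [[321. 233.]] 173.2928592685056
11 8 [[321.  226.8]] 180.88550650108616
-11 -30 [[321.  307.1]] 151.75113295292908
-11 -11 [[321.1 283.5]] 169.78367013030794
-11 0 [[321.1 272.1]] 180.2235600751062
-11 8 [[321.1 264.5]] 187.81620730768677
boss at z24 [[624.9 159.7  24. ]] cam centre in tool [  80.7    0.3 -159.5]
```

View pics/c5.png

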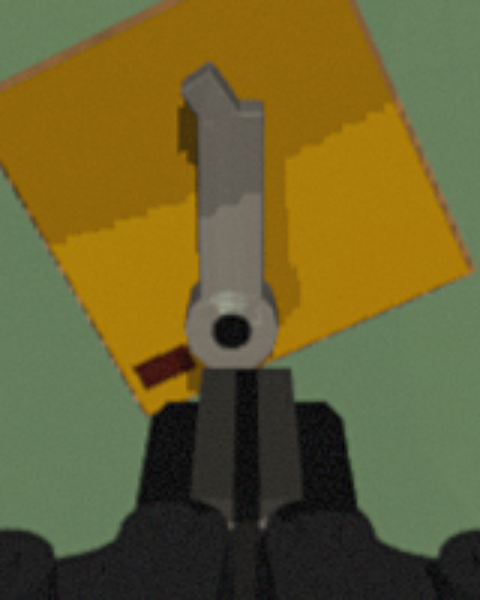

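The open fingertip corners in w4 were 97 px apart at a 42.7 mm opening, which puts the tips at about 153 mm depth. That is about 20 mm behind the reported TCP, not 8 mm ahead. It also explains the 12 mm reading, since the hub was gripped only at its very top. I will go about 20 mm deeper than planned, watching the force.

```bash
python3 -m creep '0 0 0 0 -0.003 0 0.5;0 0 0 0 0 0 0.5;0 0 0 0 0 0 0.5;0 0 0 0 0 0 0.5;0 0 0 0 0 0.02 0.5;0 0 0 0 0 0.02 0.5;0 0 0 0 0 0.02 0.5;0 0 0 0 0 0.02 0.5;0 0 0 0 0 0 0.5;0 0 0 0 0 0 0.5;0 0 0 0 0 0 0.5'
python3 -m creep '0 0 0 0 0 0.005 0.5;0 0 0 0 0 0.005 0.5;0 0 0 0 0 0.005 0.5;0 0 0 0 0 0 0.5'
python3 - <<'E'
from h import *
go(629.8,187.9,0)
cv2.imwrite("pics/w6.png",np.vstack([camera("wrist")[100:350,180:460],camera("side")[170:320,180:460]])[:,:,::-1])
E
```

```text
t: 14.15
position: [628.6, 188.6, 22.2]
eef_rot: [2.388, 2.04, 0.002]
ft_force: [-1.1, -0.9, 0.1]
width: 42.7
grasp_force: 0.0
t: 14.55
position: [627.1, 188.4, 5.1]
eef_rot: [-2.388, -2.04, 0.002]
ft_force: [-0.2, 0.8, 0.0]
width: 42.7
grasp_force: 0.0
closing now -9.0 turn tool z -0.000 (q6 1.91) shift [-0.1  2.8  5.1] pos [627.1 188.4   5.1] w 42.7 f 0.0
```

View pics/w6.png

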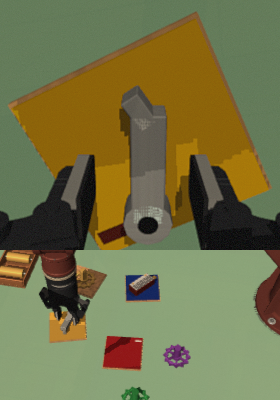

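The tips straddle the bar just above its top. The bar's centre is at column 148 in the crop and the finger midpoint is at 142, and the boss hole is at (148,226) in the crop.

```bash
python3 - <<'E'
from h import *
c=get_calibration("wrist");s=ctrl.get_state();M=Ro.from_rotvec(s["eef_rot"]);P=s["position"]
for u in((328,326),(328,250)): print(M.inv().apply(ray(c,u,24)[0]-P))
print(P,[proj(c,P+M.apply([x,0,z])).round(0) for x,z in((11,-20),(11,-30),(0,-20),(-11,-20))])
E
```

```text
[-30.18056792   3.40248392 -18.21430993]
[ 10.63023357   3.19998911 -18.21829316]
[627.52122709 188.49978125   5.78427072] [array([[321., 251.]]), array([[321., 262.]]), array([[321., 273.]]), array([[321., 294.]])]
```

```bash
python3 -m creep '0 0 0 -0.003 0.003 0.003 0.5;0 0 0 0 0 0.004 0.5;0 0 0 0 0 0.004 0.5;0 0 0 0 0 0 0.5;0 0 0 0 0 0 0.5'
python3 -m creep '0 0 0 0 0 0.002 0.5;0 0 0 0 0 0.001 0.5;0 0 0 0 0 0 0.5'
```

```text
t: 15.15
position: [630.0, 185.1, -5.2]
eef_rot: [-2.389, -2.04, 0.001]
ft_force: [0.2, 0.7, 0.6]
width: 42.5
grasp_force: 0.0
t: 15.45
position: [630.1, 185.1, -8.1]
eef_rot: [-2.389, -2.04, 0.0]
ft_force: [0.4, -0.5, 0.4]
width: 42.8
grasp_force: 0.0
```

```bash
python3 -m creep '0 0 0 0 0 0 0.3;0 0 0 0 0 0 0;0 0 0 0 0 0 0;0 0 0 0 0 0 0;0 0 0 0 0 0 0;0 0 0 0 0 0 0;0 0 0 0 0 0 0'
```

```text
t: 16.15
position: [630.5, 185.1, -7.7]
eef_rot: [2.389, 2.04, 0.001]
ft_force: [-1.5, -0.0, 5.3]
width: 14.4
grasp_force: 60.9
```

Gripped at 14.4 mm with 61 N. I lift, carry it to red and lower it.

```bash
python3 -m creep '0 0 0 0 0 -0.005 0;0 0 0 0 0 -0.01 0;0 0 0 0 0 -0.02 0;0 0 0 0 0 -0.02 0;0 0 0 0 0 -0.025 0;0 0 0 0 0 0 0;0 0 0 0 0 0 0'
python3 - <<'E'
from h import *
go(462.7,251.6,-8)
im=camera("wrist");cv2.imwrite("pics/w7.png",im[100:350,180:460,::-1])
E
```

```text
t: 16.85
position: [630.5, 185.1, 72.6]
eef_rot: [2.388, 2.04, 0.001]
ft_force: [0.0, 0.4, -2.1]
width: 14.6
grasp_force: 60.3
closing now -9.0 turn tool z -0.000 (q6 1.90) shift [  39.4 -176.3   80.4] pos [630.5 185.1  72.6] w 14.6 f 60.3
```

View pics/w7.png

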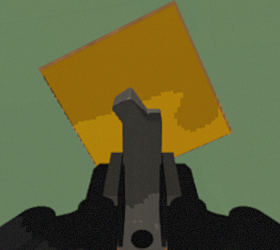

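The pawl is held level along the fingers, with its boss at (142,240) in the crop.

```bash
python3 -m creep '0 0 0 0.0049 -0.022 0 0;0 0 0 0.0049 -0.022 0 0;0 0 0 0.0049 -0.022 0 0;0 0 0 0.0049 -0.022 0 0;0 0 0 0.0049 -0.022 0 0;0 0 0 0.0049 -0.022 0 0;0 0 0 0.0049 -0.022 0 0;0 0 0 0.0049 -0.022 0 0;0 0 0 0 0 0 0;0 0 0 0 0 0 0;0 0 0 0 0 0 0'
python3 -c "
from h import *
go(462.7,251.6,-8)"
```

```text
t: 18.0
position: [463.1, 251.1, 71.7]
eef_rot: [2.389, 2.04, -0.0]
ft_force: [-0.3, -0.3, -1.4]
width: 14.2
grasp_force: 60.3
closing now -9.0 turn tool z -0.000 (q6 2.09) shift [ 0.5 -0.4 79.6] pos [463.1 251.1  71.7] w 14.2 f 60.3
```

```bash
python3 -m creep '0 0 0 0 0 0.02 0;0 0 0 0 0 0.02 0;0 0 0 0 0 0.02 0;0 0 0 0 0 0.01 0;0 0 0 0 0 0.005 0;0 0 0 0 0 0.002 0;0 0 0 0 0 0 0;0 0 0 0 0 0 0'
python3 -m creep '0 0 0 0 0 0.001 0;0 0 0 0 0 0.001 0;0 0 0 0 0 0 0;0 0 0 0 0 0 0'
```

```text
t: 18.8
position: [463.1, 251.5, -4.3]
eef_rot: [2.389, 2.04, 0.002]
ft_force: [0.9, 0.3, -0.9]
width: 14.5
grasp_force: 60.3
t: 19.2
position: [462.6, 251.3, -6.9]
eef_rot: [2.389, 2.04, 0.0]
ft_force: [-0.9, 0.0, -2.7]
width: 14.3
grasp_force: 60.3
```

```bash
python3 -m creep '0 0 0 0 0 0.001 0;0 0 0 0 0 0 0.15;0 0 0 0 0 0 0.25;0 0 0 0 0 0 0.5;0 0 0 0 0 0 0.5;0 0 0 0 0 0 0.5'
python3 -m creep '0 0 0 0 0 0 0.5;0 0 0 0 0 -0.01 0.5;0 0 0 0 0 -0.02 0.5;0 0 0 0 0 -0.03 0.5;0 0 0 0 0 -0.03 0.5;0 0 0 0 0 -0.01 0.5;0 0 0 0 0 0 0.5;0 0 0 0 0 0 0.5'
python3 - <<'E'
from h import *
go(453.5,19.6,-8,-38.2)
c=get_calibration("wrist");im=camera("wrist");cv2.imwrite("pics/w8.png",im[:,:,::-1]);print(proj(c,[(462.7,251.6,8),(462.7,251.6,24)]))
E
```

```text
t: 19.8
position: [462.5, 251.3, -8.0]
eef_rot: [2.389, 2.04, -0.0]
ft_force: [0.0, 0.2, -0.0]
width: 42.7
grasp_force: 0.0
t: 20.6
position: [462.1, 251.1, 91.4]
eef_rot: [-2.389, -2.04, 0.001]
ft_force: [1.0, 0.1, 0.4]
width: 42.9
grasp_force: 0.0
closing now -9.0 turn tool z 0.510 (q6 2.09) shift [-187.2  136.5   99.4] pos [462.1 251.1  91.4] w 42.9 f 0.0
[[321.93066004 200.38478153]
 [321.94802955 207.63971848]]
```

View pics/w8.png

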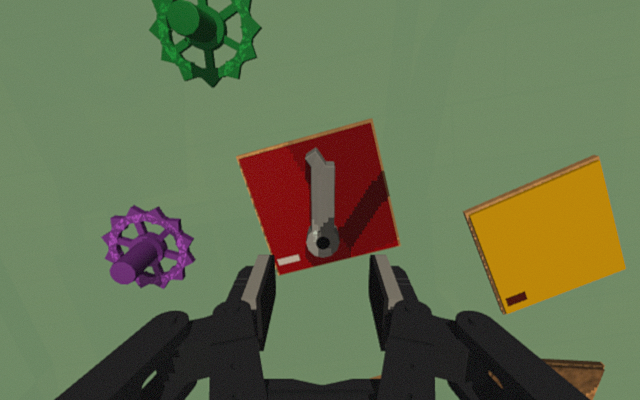

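The pawl lies flat on red with its boss at (322,241) and its middle near (322,205); the pad centre is near (319,198). The comb is next.

```bash
python3 -m creep '0 0 0.1275 0 0 0 0.7;0 0 0.1275 0 0 0 0.7;0 0 0.1275 0 0 0 0.7;0 0 0.1275 0 0 0 0.7;0 0 0 -0.0208 0.0152 0 0.7;0 0 0 -0.0208 0.0152 0 0.7;0 0 0 -0.0208 0.0152 0 0.7;0 0 0 -0.0208 0.0152 0 0.7;0 0 0 -0.0208 0.0152 0 0.7;0 0 0 -0.0208 0.0152 0 0.7;0 0 0 -0.0208 0.0152 0 0.7;0 0 0 -0.0208 0.0152 0 0.7;0 0 0 -0.0208 0.0152 0 0.7;0 0 0 0 0 0 0.7;0 0 0 0 0 0 0.7'
python3 - <<'E'
from h import *
go(453.5,19.6,-8,-38.2)
c=get_calibration("wrist");s=ctrl.get_state();im=camera("wrist");cv2.imwrite("pics/w9.png",im[:,:,::-1]);h=cv2.cvtColor(im,cv2.COLOR_RGB2HSV)
m=(h[...,1]<90)&(h[...,2]>60);m[:120]=0;m[290:]=0;m[:,:270]=0;m[:,:][:,375:]=0
n,l,st,_=cv2.connectedComponentsWithStats(m.astype(np.uint8));i=1+np.argmax(st[1:,4]);p=np.argwhere(l==i)[:,::-1]
r=rect(c,p,33);print(r,p.min(0),p.max(0),Ro.from_rotvec(s["eef_rot"]).inv().apply(np.r_[r[0],33]-s["position"]))
E
```

```text
t: 22.15
position: [453.4, 19.5, 91.1]
eef_rot: [-2.826, -1.369, 0.002]
ft_force: [0.4, 0.1, -0.3]
width: 59.4
grasp_force: 0.0
closing now -38.3 turn tool z -0.002 (q6 2.12) shift [ 0.2  0.2 99.1] pos [453.4  19.5  91.1] w 59.4 f 0.0
((454.03363037109375, 17.836387634277344), (67.67160034179688, 30.80750274658203), 52.01069641113281) [300 165] [347 260] [-0.86461487  1.61275329 58.07204889]
```

View pics/w9.png

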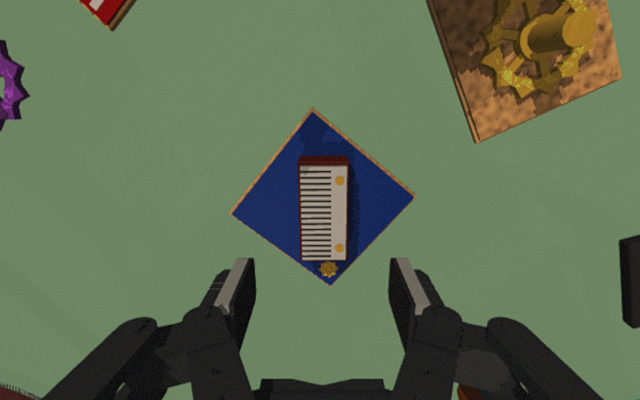

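The comb is aligned and centred at (324,211) between the fingers, within 1–2 mm. I descend.

```bash
python3 -m creep '0 0 0 0 0.001 0.02 0.7;0 0 0 0 0 0.02 0.7;0 0 0 0 0 0.02 0.7;0 0 0 0 0 0.02 0.7;0 0 0 0 0 0.01 0.7;0 0 0 0 0 0.005 0.7;0 0 0 0 0 0.003 0.7;0 0 0 0 0 0 0.7'
python3 -m creep '0 0 0 0 0 0 0.5;0 0 0 0 0 0 0;0 0 0 0 0 0 0;0 0 0 0 0 0 0;0 0 0 0 0 0 0;0 0 0 0 0 0 0;0 0 0 0 0 0 0'
python3 -c "
from h import *
go(629.2,193.6,80)"
```

```text
t: 23.0
position: [455.3, 19.2, -5.8]
eef_rot: [2.826, 1.372, 0.001]
ft_force: [-0.4, -0.6, 0.6]
width: 59.8
grasp_force: 0.0
t: 23.7
position: [455.4, 18.9, -5.2]
eef_rot: [2.826, 1.371, 0.002]
ft_force: [-1.8, 0.1, 7.0]
width: 32.9
grasp_force: 60.3
closing now -38.2 turn tool z -0.000 (q6 2.12) shift [244.8  28.5 -85. ] pos [455.4  18.9  -5.2] w 32.9 f 60.3
```

```bash
python3 -m creep '0 0 0 0 0 -0.005 0;0 0 0 0 0 -0.01 0;0 0 0 0 0 -0.02 0;0 0 0 0 0 -0.02 0;0 0 0 0 0 -0.025 0;0 0 0 0 0 0 0;0 0 0 0.0245 0.00285 0 0;0 0 0 0.0245 0.00285 0 0;0 0 0 0.0245 0.00285 0 0;0 0 0 0.0245 0.00285 0 0;0 0 0 0.0245 0.00285 0 0;0 0 0 0.0245 0.00285 0 0;0 0 0 0.0245 0.00285 0 0;0 0 0 0.0245 0.00285 0 0;0 0 0 0.0245 0.00285 0 0;0 0 0 0.0245 0.00285 0 0;0 0 0 0 0 0 0;0 0 0 0 0 0 0'
python3 -c "
from h import *
go(629.2,193.6,-6)"
```

```text
t: 25.5
position: [628.3, 193.8, 73.3]
eef_rot: [-2.826, -1.373, 0.002]
ft_force: [-1.0, -1.2, 0.1]
width: 32.3
grasp_force: 59.7
closing now -38.2 turn tool z -0.000 (q6 2.43) shift [ 0.5  0.9 79.3] pos [628.3 193.8  73.3] w 32.3 f 59.7
```

```bash
python3 -m creep '0 0 0 0 0.001 0.02 0;0 0 0 0 0 0.02 0;0 0 0 0 0 0.02 0;0 0 0 0 0 0.01 0;0 0 0 0 0 0.005 0;0 0 0 0 0 0.003 0;0 0 0 0 0 0.001 0;0 0 0 0 0 0 0;0 0 0 0 0 0 0'
```

```text
t: 26.4
position: [630.2, 193.4, -4.4]
eef_rot: [2.826, 1.372, 0.002]
ft_force: [-0.6, 1.2, -1.5]
width: 32.4
grasp_force: 59.7
```

```bash
python3 -m creep '0 0 0 0 0 0.001 0;0 0 0 0 0 0 0;0 0 0 0 0 0 0.45;0 0 0 0 0 0 0.55;0 0 0 0 0 0 0.7;0 0 0 0 0 0 0.7;0 0 0 0 0 0 0.7'
python3 -m creep '0 0 0 0 0 0 0.7;0 0 0 0 0 -0.01 0.7;0 0 0 0 0 -0.02 0.7;0 0 0 0 0 -0.03 0.7;0 0 0 0 0 -0.03 0.7;0 0 0 0 0 -0.03 0.7;0 0 0 0 0 0 0.5;0 0 0 0 0 0 0.5'
python3 - <<'E'
from h import *
go(625.8,24.3,30,17)
go(625.8,24.3,30,-38.2)
im=camera("wrist");cv2.imwrite("pics/w10.png",im[:,:,::-1])
E
```

```text
t: 27.1
position: [629.7, 193.2, -6.1]
eef_rot: [-2.826, -1.372, 0.0]
ft_force: [-0.3, 0.0, -0.8]
width: 59.5
grasp_force: 0.0
t: 27.9
position: [630.3, 193.3, 115.3]
eef_rot: [2.826, 1.372, 0.003]
ft_force: [0.7, -0.6, -0.6]
width: 42.7
grasp_force: 0.0
closing now -38.2 turn tool z -0.964 (q6 2.42) shift [-160.4  -53.8   84.9] pos [630.3 193.3 115.3] w 42.7 f 0.0
closing now -38.2 turn tool z -0.000 (q6 2.42) shift [-135.7  100.9   85.2] pos [630.3 193.3 115.3] w 42.7 f 0.0
```

View pics/w10.png

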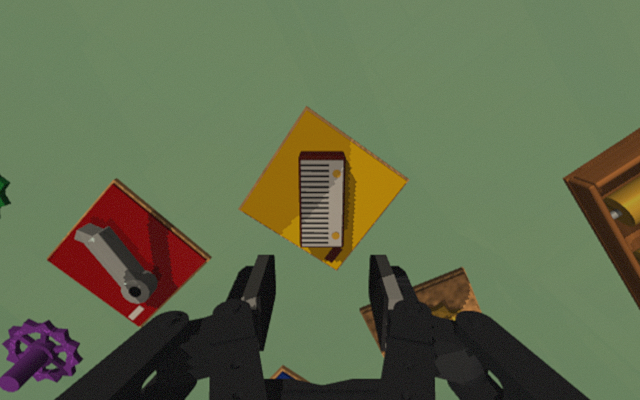

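The comb lies flat in the middle of yellow (323,200) and the pawl is on red. The star wheel is last, gripped lower on the hub this time.

```bash
python3 -m creep '0 0 -0.1377 0 0 0 0.5;0 0 -0.1377 0 0 0 0.5;0 0 -0.1377 0 0 0 0.5;0 0 -0.1377 0 0 0 0.5;0 0 -0.1377 0 0 0 0.5;0 0 -0.1377 0 0 0 0.5;0 0 -0.1377 0 0 0 0.5;0 0 0 -0.02 -0.0067 0 0.5;0 0 0 -0.02 -0.0067 0 0.5;0 0 0 -0.02 -0.0067 0 0.5;0 0 0 -0.02 -0.0067 0 0.5;0 0 0 -0.02 -0.0067 0 0.5;0 0 0 -0.02 -0.0067 0 0.5;0 0 0 -0.02 -0.0067 0 0.5;0 0 0 -0.02 -0.0067 0 0.5;0 0 0 0 0 0 0.5;0 0 0 0 0 0 0.5;0 0 0 0 0 0 0.5'
python3 - <<'E'
from h import *
go(625.5,24.3,4)
c=get_calibration("wrist");s=ctrl.get_state();im=camera("wrist");h=cv2.cvtColor(im,cv2.COLOR_RGB2HSV)
m=(h[...,0]>20)&(h[...,0]<35)&(h[...,1]>120);m[:120]=0;m[250:]=0;m[:,:260]=0;m[:,385:]=0
p=np.argwhere(m)[:,::-1];print(len(p),p.min(0),p.max(0),cv2.minEnclosingCircle(ray(c,p,14)[:,:2].astype(np.float32)),proj(c,[(625.5,24.3,14),(625.5,24.3,50)]))
E
```

```text
t: 29.75
position: [624.8, 25.3, 113.4]
eef_rot: [-1.867, -2.525, 0.001]
ft_force: [-0.8, -0.6, 0.3]
width: 42.7
grasp_force: 0.0
closing now 17.0 turn tool z -0.000 (q6 1.20) shift [ -1.3   0.4 109.4] pos [624.8  25.3 113.4] w 42.7 f 0.0
752 [281 157] [361 234] ((626.0062866210938, 22.348655700683594), 33.55312728881836) [[321.94394043 195.87394048]
 [321.92894282 211.73811013]]
```

```bash
python3 -m creep '0 0 0 -0.001 0 0.02 0.5;0 0 0 0 0 0.02 0.5;0 0 0 0 0 0.02 0.5;0 0 0 0 0 0.02 0.5;0 0 0 0 0 0.015 0.5;0 0 0 0 0 0.01 0.5;0 0 0 0 0 0.004 0.5;0 0 0 0 0 0 0.5'
python3 -m creep '0 0 0 0 0 0 0.3;0 0 0 0 0 0 0;0 0 0 0 0 0 0;0 0 0 0 0 0 0;0 0 0 0 0 0 0;0 0 0 0 0 0 0;0 0 0 0 0 0 0'
python3 -m creep '0 0 0 0 0 -0.005 0;0 0 0 0 0 -0.01 0;0 0 0 0 0 -0.02 0;0 0 0 0 0 -0.02 0;0 0 0 0 0 -0.025 0;0 0 0 0 0 0 0;0 0 0 0 0 0 0'
python3 -c "
from h import *
go(452,20,4)"
```

```text
t: 30.6
position: [625.4, 23.9, 4.8]
eef_rot: [-1.868, -2.526, 0.0]
ft_force: [0.6, 0.2, -0.1]
width: 42.6
grasp_force: 0.0
t: 31.3
position: [626.3, 23.6, 6.0]
eef_rot: [1.868, 2.525, 0.002]
ft_force: [-0.4, 0.2, 6.5]
width: 16.3
grasp_force: 58.8
t: 32.0
position: [625.9, 23.5, 85.7]
eef_rot: [1.868, 2.525, 0.001]
ft_force: [0.4, 0.4, -1.8]
width: 16.1
grasp_force: 58.6
closing now 17.0 turn tool z -0.000 (q6 1.19) shift [  47.6 -167.5   81.5] pos [625.9  23.5  85.7] w 16.1 f 58.6
```

```bash
python3 -m creep '0 0 0 0.006 -0.021 0 0;0 0 0 0.006 -0.021 0 0;0 0 0 0.006 -0.021 0 0;0 0 0 0.006 -0.021 0 0;0 0 0 0.006 -0.021 0 0;0 0 0 0.006 -0.021 0 0;0 0 0 0.006 -0.021 0 0;0 0 0 0.006 -0.021 0 0;0 0 0 0 0 0 0;0 0 0 0 0 0 0'
python3 -m creep '0 0 0 0 0 0.02 0;0 0 0 0 0 0.02 0;0 0 0 0 0 0.02 0;0 0 0 0 0 0.01 0;0 0 0 0 0 0.005 0;0 0 0 0 0 0.003 0;0 0 0 0 0 0.001 0;0 0 0 0 0 0 0;0 0 0 0 0 0 0'
```

```text
t: 33.0
position: [450.5, 20.3, 84.6]
eef_rot: [-1.868, -2.525, 0.0]
ft_force: [-0.1, -0.8, -0.3]
width: 16.1
grasp_force: 58.8
t: 33.9
position: [451.3, 20.3, 6.5]
eef_rot: [1.868, 2.525, 0.001]
ft_force: [0.1, -1.3, -1.0]
width: 16.6
grasp_force: 58.8
```

```bash
python3 -m creep '0 0 0 0 0 0.001 0;0 0 0 0 0 0 0;0 0 0 0 0 0 0.25;0 0 0 0 0 0 0.35;0 0 0 0 0 0 0.5;0 0 0 0 0 0 0.5;0 0 0 0 0 0 0.5'
python3 -m creep '0 0 0 0 0 -0.01 0.5;0 0 0 0 0 -0.02 0.5;0 0 0 0 0 -0.03 0.5;0 0 0 0 0 -0.03 0.5;0 0 0 0.01 0.015 -0.027 0.5;0 0 0 0.01 0.015 -0.027 0.5;0 0 0 0.01 0.015 -0.027 0.5;0 0 0 0.01 0.015 -0.027 0.5;0 0 0 0.01 0.015 -0.027 0.5;0 0 0 0.01 0.015 -0.027 0.5;0 0 0 0.01 0.015 -0.027 0.5;0 0 0 0.01 0.015 -0.027 0.5;0 0 0 0 0 0 0.5;0 0 0 0 0 0 0.5'
python3 - <<'E'
from h import *
import h as H
H.near_r=50
c=get_calibration("wrist");s=ctrl.get_state();im=camera("wrist");cv2.imwrite("pics/w11.png",im[:,:,::-1]);hs=cv2.cvtColor(im,cv2.COLOR_RGB2HSV)
print(s["position"])
P=dict(blue=(452,20,8),red=(462.7,251.6,8),yellow=(629.2,193.6,8))
for k,q in P.items():
    u=proj(c,q)[0];r=rect(c,H.blob(mask(im,k),u),8);print(k,u.round(),np.round(r[0],1),np.round(r[1],1))
    m=hs[...,1]<100 if k!="blue" else (hs[...,0]>15)&(hs[...,0]<35)&(hs[...,1]>80)
    yy,xx=np.mgrid[:400,:640];m=m&(np.hypot(xx-u[0],yy-u[1])<33)
    n,l,st,_=cv2.connectedComponentsWithStats(m.astype(np.uint8));i=1+np.argmax(st[1:,4]);p=np.argwhere(l==i)[:,::-1]
    w=ray(c,p,dict(blue=14,red=22,yellow=33)[k])[:,:2].astype(np.float32)
    print("  part",cv2.minEnclosingCircle(w) if k=="blue" else cv2.minAreaRect(w))
E
```

```text
t: 34.6
position: [450.9, 20.3, 5.0]
eef_rot: [-1.868, -2.526, 0.0]
ft_force: [0.7, 0.1, 0.6]
width: 42.9
grasp_force: 0.0
t: 36.0
position: [542.2, 132.1, 311.5]
eef_rot: [1.867, 2.526, 0.001]
ft_force: [-0.2, 0.6, 1.2]
width: 42.9
grasp_force: 0.0
[542.19035005 132.10434311 311.48262839]
blue [237. 206.] [451.5  16.8] [94.7 94.9]
  part ((452.7237854003906, 18.60791015625), 35.6058349609375)
red [287.  36.] [462.  248.2] [95.7 95.8]
  part ((462.13922119140625, 249.50845336914062), (71.60011291503906, 24.08731460571289), 84.75662994384766)
yellow [399. 124.] [629.3 190.6] [97.1 96.4]
  part ((629.2122192382812, 190.99093627929688), (67.93110656738281, 31.557998657226562), 51.66611862182617)
```

View pics/w11.png

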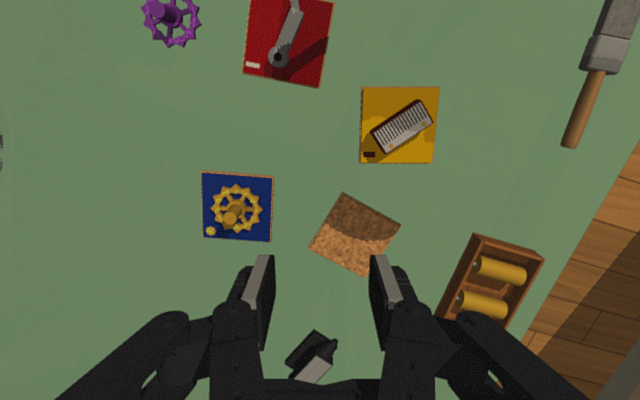

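The picture shows the star wheel on blue (237,207), the pawl on red (284,35), the comb on yellow (401,127) and cork empty. The parts are within 2 mm of their pad centres, and the anvil looks untouched.

```bash
python3 -c "
from cell import ctrl
print(ctrl.finish_job())"
```

```text
the job is handed in; nothing more can be done
None
```

The job is handed in (verdict not reported): star wheel on blue (parked on cork on the way), pawl on red and comb block on yellow, each about 2 mm or less from its pad centre in the final wrist picture.

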